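# Set the rinsed toy flowerpot upside down to dry

### The job

The orange toy flowerpot has been rinsed and lies on its side on the play shelf. Stand it upside down, open mouth down, on the middle of the round cork mat so it can drip dry, and let go of it. Leave the blue pot and the piggy bank as they are.

Things in the scene. Friction and masses are not known exactly. Their poses are not given: they have to be found in the camera images.
- orange_pot: Orange plastic square pot open at one end: 56 x 56 mm outside, 66 tall, walls and base 4 thick, about 80 g; white band round the mouth, black dot on the base. Origin: centre of the base's outside; z axis from base to mouth. Starts lying on a flat side: axis level, 28 mm above the shelf, mouth pointing away from the robot within 35 degrees of +x, y axis level (square to the upright sides).
- blue_pot: A blue pot of the same shape and size with the same white band, also lying on its side; it is to stay where it is. Origin and axes as for the orange pot.
- drying_mat: Round cork mat, 170 mm across, 6 mm thick, fixed to the shelf. Origin: centre of its underside, on the shelf (z = 0); its top is 6 mm above.
- piggy_bank: Pink ceramic piggy bank, loose, about 130 mm long, 90 mm wide and 107 mm tall, on four legs, to the left of the pots; it is to stay where it is. Origin: under its middle, on the shelf; x axis towards its snout.

How it is judged (in metres and radians):
At the end, for the whole second after the job is handed in: The orange pot stands mouth down (within 10 degrees) on the cork mat, its centre within 45 mm of the mat's centre, base 72 mm above the shelf (within 5 mm), at rest and let go (angle between orange_pot's own z axis and vertical above 2.967 rad and horizontal distance between orange_pot and drying_mat below 0.045 m and height (world z) of orange_pot between 0.067 and 0.077 m and linear speed of orange_pot below 0.02 m/s and contact force between orange_pot and the fingers below 0.1 N); the robot touches nothing.
It fails at once if the blue pot is moved more than 30 mm (distance of blue_pot from where it was at the start of the episode above 0.03 m).
It fails at once if the piggy bank is moved more than 30 mm (distance of piggy_bank from where it was at the start of the episode above 0.03 m).
It fails at once if the piggy bank is tipped more than 25 degrees (angle between piggy_bank's own z axis and vertical above 0.44 rad).
It also fails if it takes over 42 s, if anything falls off the work surface, if the arm or the gripper's body presses on something with over 40 N, if the wrist force passes 120 N, or if a joint passes its speed limit or range.

### The arm

A 6-joint arm with a two-finger parallel gripper is mounted at the origin on the work surface. World frame = base frame: x ahead of the robot, y to its left, z up, the work surface at z = 0. Lengths are in m, angles in degrees, forces in N, time in s.
With the tool pointing down it reaches from about 0.35 to 0.875 m from the base axis. Payload 4.2 kg.
Tool frame: the origin (TCP) lies at the very end of the fingers, on their centre line; the grasp point (between the pads) lies 19 mm behind it; z points along the fingers, y is the line along which they close (so a half turn about z gives the same grasp; the last joint's range is limited). The gripper opens to 87 mm and grips with 3 to 60 N. Pads are 19 mm wide; open, the fingers measure 117 mm over their backs; the gripper's body (75 mm by 190 mm) begins 51 mm behind the grasp point.
Start: joints at [-58.98, 22.042, 0.453, 0, -68.411, -14.817], TCP at [0.174, -0.6, 0.223] pointing down, gripper open.
Joint ranges: [-179.83, 179.83], [-69.29, 118.12], [-61.27, 80.66], [-181.25, 117.63], [-171.15, -9.14], [-177.46, 177.46]. Speed limits (degrees/s): [159.86, 159.86, 180, 180, 180, 180].

### API

Orientations are given as a 3x3 rotation matrix whose columns are the frame's x, y, z axes.
In Python, from station import sense, optics, r gives the robot as it stands. The module is installed in compiled form; this text tells all that it offers.
- The arm moves only by the shell command python3 -m pendant 'ROWS' [OPENING]. ROWS is JSON, a list that holds one entry, the list of rows, each a list of 4 numbers: the shift along the tool's x, y, z normalised to -1 to 1, where 1 is 100 mm, then the turn about the tool's z normalised to -1 to 1, where 1 is 2 rad. A call has 1 to 8 rows; each row is the pose to reach, as a shift and turn from the pose commanded when the call began, along the tool's axes at that moment; what a row does not reach only later rows make up. A row lasts 1/10 s, in which the tool goes at most 50 mm and 8.59 degrees, less where a joint would pass 70% of its speed; a pose out of reach is approached as far as the arm can. A call with a number of a shift or a turn outside -1 to 1 is refused whole. A call with a gripper value outside its range is refused whole. OPENING is the closure, from 0 (fully open) to 1 (shut), set as the call begins (- or left out, the last holds). The fingers move at their own pace and stop on an object; the grip force is fixed at half the most. Time passes only in rows, so rows that repeat a pose let the fingers close. It gives the time, the measured TCP pose, the force, the opening and the grip force at its end, in the units of the state.
- sense(): the state, without advancing time (a new reading comes with each control period).
- optics.capture(name): name is "side" or "top" or "wrist"; returns the picture (400x640x3 uint8, red, green, blue); there is no depth.
- optics.get_calibration(name): a dict with "camera_matrix" (3x3 intrinsics, pixels), "camera_from_world" (4x4, takes a point from world to camera coordinates). Camera axes: x right, y down, z forward; pixel columns grow to the right and rows downward; lengths in m; the calibration is good to about 2 mm. A picture is of the moment at which its call begins: read the wrist's pose just before it. get_calibration takes no time and is no camera call; for the wrist camera it gives the pose at the moment of the call.
- r.finish_job(): hands the job in; it is judged then, once.
The state is a dict: "time_s": time; "joints": joint angles; "joint_velocities": joint speeds; "effort": joint torques, N m; "tcp_pos": TCP position; "ee_rot": TCP orientation; "wrist_force": force on the tool from outside, world axes, zero at the start; "moment": the same for the moment, N m; "gripper_width": opening from 0.0 (shut) to 1.0 (fully open); "gripper_force": force on a finger pad.
Only numpy, scipy, OpenCV 4.12 (cv2) and the standard library are available. Lean on these libraries where they do the work, as an engineer would, in place of code of your own. Each camera call takes 0.05 s, during which the arm holds its last target. There are 200 camera calls.

## Working session

There is one attempt and no reset: what is moved stays moved. The work goes in short steps, Python scripts to look and compute and a shell command to move; the robot and the scene stay as the last step left them, time stands still between calls to the robot, and variables do not carry over. Pictures are saved under pics/ and viewed, at most 13 in all, crops included, and the job is handed in when it is done.

```bash
mkdir -p pics; cat > h.py <<'E'
import numpy as np, cv2
from station import sense, optics, r
def snap(name,fn,crop=None,s=1):
    K=optics.get_calibration(name); im=optics.capture(name)[:,:,::-1]
    if crop: x0,y0,x1,y1=crop; im=im[y0:y1,x0:x1]
    im=cv2.resize(np.ascontiguousarray(im),None,fx=s,fy=s,interpolation=cv2.INTER_CUBIC)
    cv2.imwrite('pics/'+fn,im); return K
def ray(name,u,v,z,c=None):
    c=c or optics.get_calibration(name); K=np.array(c['camera_matrix']);T=np.array(c['camera_from_world'])
    R=T[:3,:3];o=-R.T@T[:3,3];d=R.T@np.linalg.solve(K,[u,v,1]); return o+d*(z-o[2])/d[2]
def proj(name,P,c=None):
    c=c or optics.get_calibration(name); K=np.array(c['camera_matrix']);T=np.array(c['camera_from_world'])
    p=K@(T[:3,:3]@np.array(P)+T[:3,3]); return p[:2]/p[2]
def st():
    s=sense(); print(round(s['time_s'],2),np.round(s['tcp_pos'],4),np.round(s['ee_rot'],3).tolist(),np.round(s['wrist_force'],1),round(s['gripper_width'],3),np.round(s['gripper_force'],1))
E
python3 - <<'E'
from h import *
st()
for n in('top','side'):
    c=snap(n,n+'1.png'); T=np.array(c['camera_from_world']); print(n,(-T[:3,:3].T@T[:3,3]).round(3),T[2,:3].round(2))
E
```

```text
0.0 [ 0.1742 -0.5996  0.2215] [[-0.96, -0.279, -0.001], [-0.279, 0.96, 0.002], [0.0, 0.002, -1.0]] [ 0.3 -0.2 -0.4] 0.996 0.0
top [0.429 0.104 1.154] [ 0.14  0.01 -0.99]
side [ 0.456 -0.545  0.752] [ 0.1   0.68 -0.72]
```

View pics/top1.png

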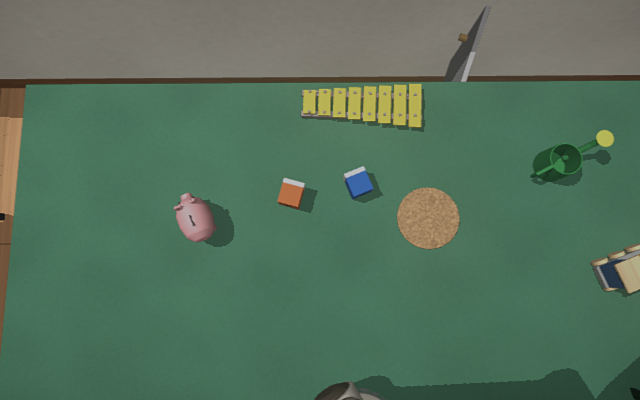

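View pics/side1.png

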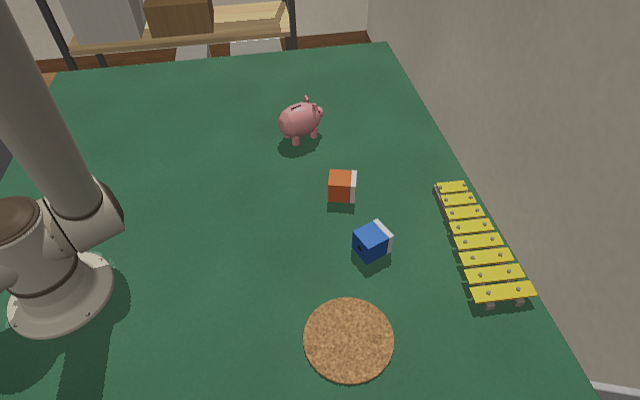

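Top view: orange pot at about (291,192) with its white mouth up in the picture (+x), blue at (359,182), mat centre at (428,218), pig at (196,219). The side view agrees with this. Next I'll enlarge a crop to get the corners.

```bash
python3 - <<'E'
from h import *
a=cv2.imread('pics/top1.png')[165:225,262:392]; b=cv2.imread('pics/side1.png')[160:270,310:410]
a=cv2.resize(a,None,fx=6,fy=6,interpolation=cv2.INTER_CUBIC)
cv2.imwrite('pics/crop1.png',a)
im=cv2.imread('pics/top1.png').astype(int); B,G,R=im[...,0],im[...,1],im[...,2]
m=((R>150)&(G<110)&(B<70)).astype(np.uint8)
n,l,s,c=cv2.connectedComponentsWithStats(m)
for i in range(1,n):
    if s[i,4]>80: print('orange',s[i],c[i],cv2.minAreaRect(np.argwhere(l==i)[:,::-1].astype(np.float32)))
m=((R>B+35)&(G>B+15)&(R>110)).astype(np.uint8); m[:, :380]=0; m[:, 480:]=0; m[:170]=0
p=cv2.findNonZero(m); print('mat',cv2.minEnclosingCircle(p)); (u,v),_=cv2.minEnclosingCircle(p); print(ray('top',u,v,.006))
for u,v in((196,219),(359,182),(291,193)): print(ray('top',u,v,.056))
print(proj('top',[.5,.0,.05]),proj('top',[.5,.1,.05]))
E
```

```text
mat ((427.5, 218.1923065185547), 31.417551040649414)
[ 0.55301947 -0.19571504  0.006     ]
[0.54787646 0.42331249 0.056     ]
[ 0.64463056 -0.00549671  0.056     ]
[0.61590449 0.17441311 0.056     ]
[357.63904893 236.82960825] [319.38276518 236.96837402]
```

View pics/crop1.png

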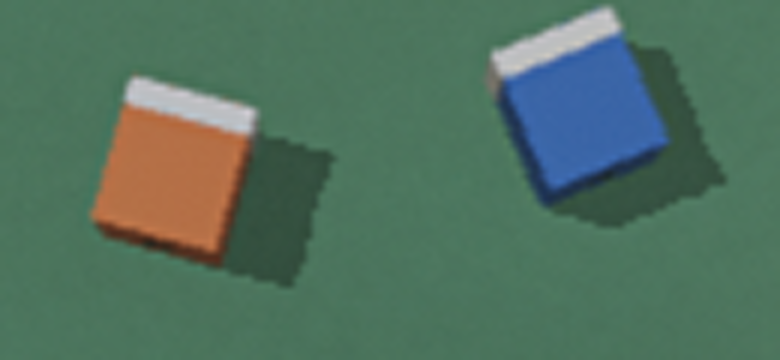

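```bash
cat >> h.py <<'E'
def pot(name,q,z=.056):
    P=np.array([ray(name,u,v,z)[:2] for u,v in q]) # mouthL,mouthR,baseR,baseL
    m=(P[0]+P[1])/2;b=(P[2]+P[3])/2;d=(m-b);L=np.linalg.norm(d)
    print('len',L.round(4),'wid',np.linalg.norm(P[0]-P[1]).round(4),np.linalg.norm(P[2]-P[3]).round(4),'mouth',m.round(4),'base',b.round(4),'yaw',np.degrees(np.arctan2(d[1],d[0])).round(1))
    return m,b
def move(target,yaw):
    "yaw = world direction of tool x (mod 180), deg; prints call units"
    s=sense();R=np.array(s['ee_rot']);d=R.T@(np.array(target)-s['tcp_pos'])*10
    cur=np.degrees(np.arctan2(R[1,0],R[0,0])); t=(yaw-cur+90)%180-90
    print('shift',d.round(3),'turn deg cw about tool z',(-t).round(1),'unit',(-np.radians(t)/2).round(3),'joints',np.round(s['joints'],1))
E
python3 - <<'E'
from h import *
f=lambda L:[(262+(u+.5)/6-.5,165+(v+.5)/6-.5) for u,v in L]
m,b=pot('top',f([(132,76),(257,108),(220,254),(93,219)]))
pot('top',f([(492,50),(612,8),(667,140),(545,192)]))
d=(m-b)/np.linalg.norm(m-b); g=(m+b)/2-d*18
g=(m+b)/2-d*.018; print('grasp',g); move([*g,.15],np.degrees(np.arctan2(d[1],d[0])))
E
```

```text
len 0.0665 wid 0.0572 0.058 mouth [0.651  0.1666] base [0.5866 0.1831] yaw -14.3
len 0.0657 wid 0.0566 0.0587 mouth [0.6787 0.0083] base [ 0.6171 -0.0145] yaw 20.3
grasp [0.60138816 0.1793152 ]
shift [-6.274  6.288  0.727] turn deg cw about tool z 30.5 unit 0.266 joints [-59.   22.1   0.4  -0.  -68.4 -14.8]
```

```bash
M='python3 -m pendant'
for i in 1 2 3 4 5 6; do python3 -m pendant '[[[-0.3,0.3,0,0],[-0.6,0.6,0,0],[-0.9,0.9,0,0]]]' 0 | tail -c 150; done
python3 -m pendant '[[[-0.3,0.3,0.1,0],[-0.6,0.6,0.2,0],[-0.87,0.89,0.3,0.07],[-0.87,0.89,0.4,0.14],[-0.87,0.89,0.5,0.21],[-0.87,0.89,0.6,0.266],[-0.87,0.89,0.6,0.266]]]' 0
python3 - <<'E'
from h import *
st(); move([.6014,.1793,.010],-14.3)
E
```

```text
ee_rot: [[-0.961, -0.278, -0.001], [-0.278, 0.961, 0.001], [0.0, 0.001, -1.0]]
wrist_force: [1.1, -0.1, 0.0]
gripper_width: 1.003
gripper_force: 0.0
.2222]
ee_rot: [[-0.96, -0.279, -0.0], [-0.279, 0.96, 0.0], [0.0, 0.001, -1.0]]
wrist_force: [0.5, 0.1, -0.2]
gripper_width: 1.001
gripper_force: 0.0
 0.2224]
ee_rot: [[-0.96, -0.279, -0.0], [-0.279, 0.96, 0.0], [0.0, 0.0, -1.0]]
wrist_force: [0.8, -0.2, 1.1]
gripper_width: 1.001
gripper_force: 0.0
 0.2225]
ee_rot: [[-0.96, -0.279, -0.0], [-0.279, 0.96, 0.0], [0.0, 0.0, -1.0]]
wrist_force: [0.6, -0.9, 0.3]
gripper_width: 0.997
gripper_force: 0.0
7, 0.2224]
ee_rot: [[-0.96, -0.279, -0.0], [-0.279, 0.96, 0.0], [0.0, 0.0, -1.0]]
wrist_force: [1.8, -1.3, 0.3]
gripper_width: 1.0
gripper_force: 0.0
22]
ee_rot: [[-0.96, -0.279, -0.001], [-0.279, 0.96, -0.0], [0.001, 0.0, -1.0]]
wrist_force: [1.4, -0.2, 0.1]
gripper_width: 0.997
gripper_force: 0.0
time_s: 2.6
tcp_pos: [0.5997, 0.1784, 0.1602]
ee_rot: [[-0.969, 0.247, -0.004], [0.247, 0.969, -0.002], [0.004, -0.003, -1.0]]
wrist_force: [-0.6, 0.4, -0.6]
gripper_width: 0.997
gripper_force: 0.0
2.6 [0.5997 0.1784 0.1602] [[-0.969, 0.247, -0.004], [0.247, 0.969, -0.002], [0.004, -0.003, -1.0]] [-0.6  0.4 -0.6] 0.997 0.0
shift [-0.02   0.017  1.502] turn deg cw about tool z 0.0 unit 0.0 joints [  31.3   25.    -4.3   -0.   -61.  -135.6]
```

```bash
python3 -m pendant '[[[-0.02,0.015,0.25,0],[-0.02,0.015,0.5,0],[-0.02,0.015,0.75,0]]]' 0 >/dev/null
python3 -m pendant '[[[0,0,0.25,0],[0,0,0.5,0],[0,0,0.65,0],[0,0,0.75,0],[0,0,0.75,0]]]' 0
python3 -m pendant '[[[0,0,0,0],[0,0,0,0],[0,0,0,0],[0,0,0,0],[0,0,0,0],[0,0,0,0]]]' 1
python3 -m pendant '[[[0,0,-0.2,0],[0,0,-0.4,0],[0,0,-0.6,0],[0,0,-0.8,0],[0,0,-0.8,0],[0,0,-0.8,0]]]' 1
python3 - <<'E'
from h import *
snap('side','side2.png',(230,90,450,255),3)
E
```

```text
time_s: 3.4
tcp_pos: [0.6027, 0.1794, 0.0114]
ee_rot: [[-0.969, 0.245, -0.002], [0.245, 0.969, -0.001], [0.002, -0.002, -1.0]]
wrist_force: [-0.3, -0.4, 1.5]
gripper_width: 1.0
gripper_force: 0.0
time_s: 4.0
tcp_pos: [0.6035, 0.1799, 0.013]
ee_rot: [[-0.969, 0.246, 0.001], [0.246, 0.969, 0.0], [-0.0, 0.0, -1.0]]
wrist_force: [-0.6, -0.5, 2.9]
gripper_width: 0.643
gripper_force: 30.0
time_s: 4.6
tcp_pos: [0.603, 0.1797, 0.0923]
ee_rot: [[-0.969, 0.247, -0.0], [0.247, 0.969, 0.0], [0.0, 0.0, -1.0]]
wrist_force: [-0.4, -0.2, -1.4]
gripper_width: 0.644
gripper_force: 30.0
```

View pics/side2.png

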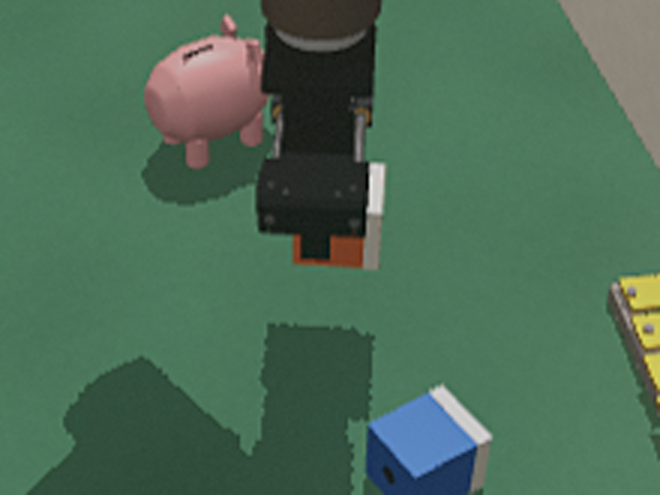

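The pot is held level and does not swing under gravity. I'll carry it to the robot side of the mat and use the mat's edge as a stop, so that moving the gripper in an arc turns the pot mouth down between the pads.

```bash
for i in 1 2 3 4; do python3 -m pendant '[[[0.09,-0.31,0,0],[0.18,-0.63,0,0],[0.273,-0.942,0,0]]]' 1 >/dev/null; done
python3 -m pendant '[[[0,0,0.2,0],[0,0,0.4,0],[0,0,0.6,0],[0,0,0.7,0],[0,0,0.77,0],[0,0,0.77,0],[0,0,0.77,0]]]' 1
python3 - <<'E'
from h import *
s=sense();R=np.array(s['ee_rot']);c=np.array([.553,-.1957]);p=np.array(s['tcp_pos'])[:2];u=-R[:2,0]
print('along to centre',(c-p)@u,'lateral',(c-p)@R[:2,1])
snap('side','side3.png',(130,230,410,400),2.8)
E
```

```text
time_s: 6.55
tcp_pos: [0.4049, -0.1584, 0.0158]
ee_rot: [[-0.969, 0.246, 0.001], [0.246, 0.969, -0.0], [-0.001, 0.0, -1.0]]
wrist_force: [0.1, -0.1, -0.4]
gripper_width: 0.641
gripper_force: 30.0
along to centre 0.15267944876053688 lateral 0.0003048636841561413
```

View pics/side3.png

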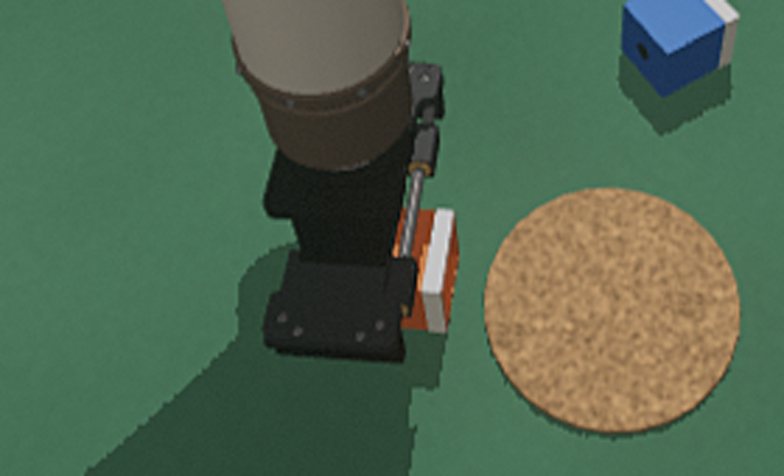

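The pot's mouth is on the right, white band at about (440,270) in the crop. It is clear of the mat edge at (487,300) and in line with the mat's centre. Next I'll advance to contact and start the arc.

```bash
python3 -m pendant '[[[-0.08,0,0,0],[-0.14,0,0,0],[-0.18,0,0,0],[-0.20,0,0,0],[-0.20,0,0,0]]]' 1
python3 -m pendant '[[[-0.03,0,-0.03,0],[-0.06,0,-0.06,0],[-0.10,0,-0.10,0],[-0.14,0,-0.14,0],[-0.18,0,-0.17,0],[-0.23,0,-0.20,0],[-0.23,0,-0.20,0]]]' 1
python3 - <<'E'
from h import *
snap('side','side4.png',(130,230,410,400),2.8)
E
```

```text
time_s: 7.1
tcp_pos: [0.4243, -0.1634, 0.0156]
ee_rot: [[-0.969, 0.247, 0.0], [0.247, 0.969, 0.0], [-0.0, 0.0, -1.0]]
wrist_force: [-0.4, 0.2, -0.7]
gripper_width: 0.646
gripper_force: 30.0
time_s: 7.8
tcp_pos: [0.4477, -0.1692, 0.0362]
ee_rot: [[-0.969, 0.246, 0.002], [0.246, 0.969, -0.0], [-0.002, 0.0, -1.0]]
wrist_force: [0.7, -0.4, -0.3]
gripper_width: 0.642
gripper_force: 30.0
```

View pics/side4.png

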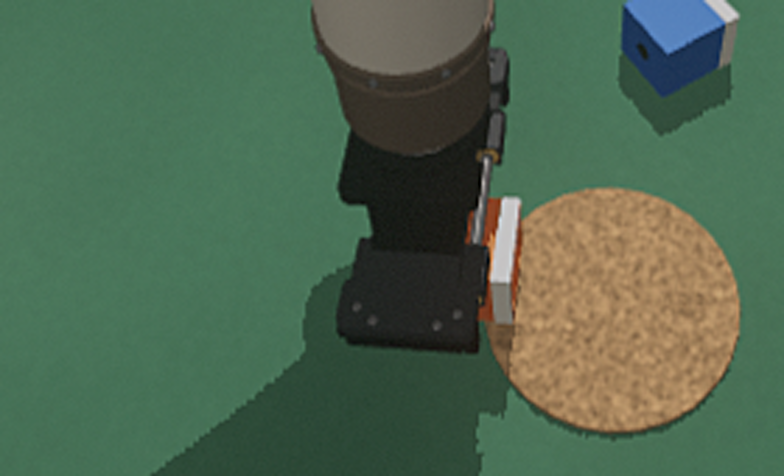

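The pot did not turn. There was no contact force, so it was a few millimetres short of the edge and rose over it. I'll back off, lower it and push until I feel force.

```bash
python3 -m pendant '[[[0.15,0,0,0],[0.30,0,0,0],[0.30,0,0.12,0],[0.30,0,0.21,0],[0.30,0,0.21,0]]]' 1
python3 -m pendant '[[[-0.03,0,0,0],[-0.06,0,0,0],[-0.07,0,0,0],[-0.08,0,0,0],[-0.08,0,0,0]]]' 1
python3 -m pendant '[[[-0.01,0,0,0],[-0.02,0,0,0],[-0.02,0,0,0]]]' 1
python3 -m pendant '[[[-0.01,0,0,0],[-0.02,0,0,0],[-0.02,0,0,0]]]' 1
```

```text
time_s: 8.35
tcp_pos: [0.4166, -0.1616, 0.0136]
ee_rot: [[-0.969, 0.247, -0.002], [0.247, 0.969, 0.0], [0.002, -0.001, -1.0]]
wrist_force: [-0.2, 0.1, -0.6]
gripper_width: 0.639
gripper_force: 30.0
time_s: 8.85
tcp_pos: [0.425, -0.1637, 0.0146]
ee_rot: [[-0.969, 0.247, 0.0], [0.247, 0.969, 0.0], [-0.0, 0.0, -1.0]]
wrist_force: [-0.1, -0.6, -0.6]
gripper_width: 0.643
gripper_force: 30.0
time_s: 9.15
tcp_pos: [0.4252, -0.164, 0.0143]
ee_rot: [[-0.969, 0.247, -0.003], [0.247, 0.969, 0.0], [0.003, -0.0, -1.0]]
wrist_force: [-4.1, 1.9, 2.3]
gripper_width: 0.646
gripper_force: 30.0
time_s: 9.45
tcp_pos: [0.4252, -0.1643, 0.0139]
ee_rot: [[-0.969, 0.247, -0.007], [0.247, 0.969, 0.001], [0.007, -0.001, -1.0]]
wrist_force: [-6.6, 2.7, 4.2]
gripper_width: 0.639
gripper_force: 30.0
```

```bash
python3 -m pendant '[[[-0.02,0,0,0],[-0.04,0,-0.02,0],[-0.06,0,-0.04,0],[-0.08,0,-0.06,0],[-0.08,0,-0.06,0]]]' 1
```

```text
time_s: 9.95
tcp_pos: [0.4274, -0.1659, 0.0176]
ee_rot: [[-0.968, 0.25, -0.019], [0.25, 0.968, 0.002], [0.019, -0.003, -1.0]]
wrist_force: [-9.0, 2.8, -4.1]
gripper_width: 0.639
gripper_force: 30.0
```

```bash
python3 -m pendant '[[[-0.02,0,-0.02,0],[-0.05,0,-0.03,0],[-0.08,0,-0.05,0],[-0.08,0,-0.05,0]]]' 1
python3 -m pendant '[[[-0.03,0,-0.02,0],[-0.06,0,-0.03,0],[-0.09,0,-0.05,0],[-0.09,0,-0.05,0]]]' 1
python3 - <<'E'
from h import *
snap('side','side5.png',(180,250,380,400),4)
E
```

```text
time_s: 10.35
tcp_pos: [0.4324, -0.1674, 0.0221]
ee_rot: [[-0.968, 0.25, -0.025], [0.25, 0.968, 0.003], [0.025, -0.003, -1.0]]
wrist_force: [-12.9, 5.5, -0.5]
gripper_width: 0.643
gripper_force: 30.0
time_s: 10.75
tcp_pos: [0.4416, -0.1697, 0.0273]
ee_rot: [[-0.968, 0.25, -0.024], [0.25, 0.968, 0.003], [0.024, -0.003, -1.0]]
wrist_force: [-13.4, 4.2, 1.2]
gripper_width: 0.638
gripper_force: 30.0
```

View pics/side5.png

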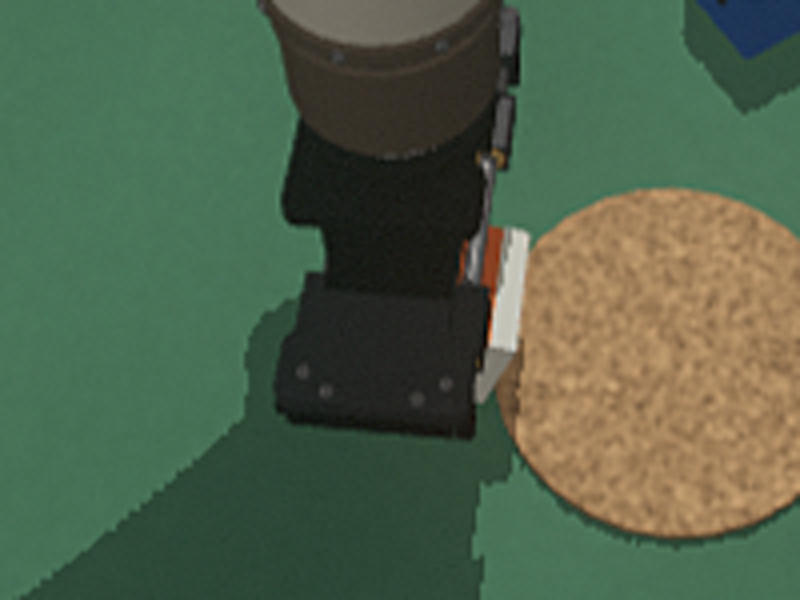

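The pot is turning about the mat's edge. The white rim now slants forward and down, from about (525,235) to (480,395). I'll carry on along the arc.

```bash
python3 -m pendant '[[[-0.04,0,-0.02,0],[-0.08,0,-0.04,0],[-0.12,0,-0.06,0],[-0.15,0,-0.08,0],[-0.15,0,-0.08,0]]]' 1
python3 -m pendant '[[[-0.04,0,-0.01,0],[-0.08,0,-0.015,0],[-0.12,0,-0.02,0],[-0.16,0,-0.025,0],[-0.20,0,-0.03,0],[-0.20,0,-0.03,0]]]' 1
python3 -m pendant '[[[-0.04,0,0,0],[-0.08,0,0,0],[-0.12,0,0.01,0],[-0.12,0,0.01,0]]]' 1
python3 - <<'E'
from h import *
snap('side','side6.png',(180,250,380,400),4)
E
```

```text
time_s: 11.3
tcp_pos: [0.458, -0.1737, 0.0352]
ee_rot: [[-0.968, 0.25, -0.021], [0.25, 0.968, 0.003], [0.021, -0.002, -1.0]]
wrist_force: [-11.1, 3.2, -0.6]
gripper_width: 0.643
gripper_force: 30.0
time_s: 11.9
tcp_pos: [0.4864, -0.1796, 0.0409]
ee_rot: [[-0.969, 0.247, -0.001], [0.247, 0.969, -0.0], [0.001, -0.0, -1.0]]
wrist_force: [1.2, -0.5, -0.9]
gripper_width: 0.64
gripper_force: 30.0
time_s: 12.3
tcp_pos: [0.4998, -0.1825, 0.0406]
ee_rot: [[-0.969, 0.246, 0.002], [0.246, 0.969, -0.0], [-0.002, 0.0, -1.0]]
wrist_force: [0.5, -0.0, -0.6]
gripper_width: 0.636
gripper_force: 30.0
```

View pics/side6.png

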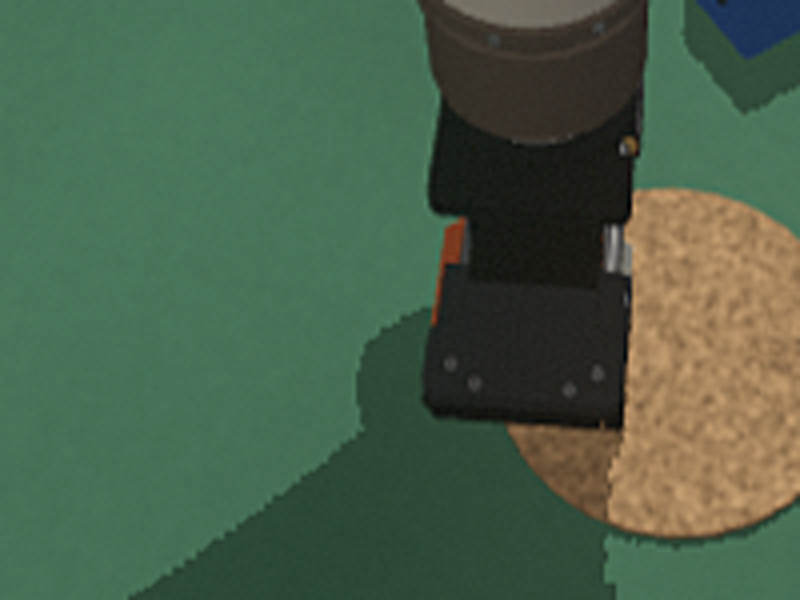

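The pot slipped over the mat edge and a sliver of orange shows left of the gripper, around (450,230). I'll work out the present tilt by comparing the visible orange with projections at different angles.

```bash
python3 - <<'E'
from h import *
im=cv2.imread('pics/side6.png');R,G,B=[im[...,i].astype(int) for i in(2,1,0)]
m=(R>110)&(G<100)&(B<70)&(R>2*G)
ys,xs=np.nonzero(m)
obs=[(xs[ys==y].min(),y) for y in range(220,330,15) if (ys==y).any()]
print('left edge px',[(180+x/4,250+y/4) for x,y in obs],'top',ys.min()/4+250)
s=sense();Rm=np.array(s['ee_rot']);P=np.array(s['tcp_pos'])+[0,0,.019];u=-Rm[:,0];v=Rm[:,1];z=np.array([0,0,1.])
for phi in (30,35,40,50,60,70,80,90):
    f=np.radians(phi);a=np.cos(f)*u-np.sin(f)*z;n=np.sin(f)*u+np.cos(f)*z
    q=lambda i,j,k:proj('side',P+i*a+j*n+k*v).round(0)
    C=P+.049*a-.031*n;D=P+.049*a+.025*n
    print(phi,'Cz',C[2].round(3),'Dz',D[2].round(3),'base-bot',q(-.017,-.031,.028),q(-.017,-.031,-.028),'base-top',q(-.017,.025,.028),q(-.017,.025,-.028))
snap('wrist','wrist1.png')
E
```

```text
left edge px [(np.float64(295.5), 305.0), (np.float64(291.5), 308.75), (np.float64(291.5), 312.5), (np.float64(290.5), 316.25)] top 305.0
30 Cz 0.008 Dz 0.057 base-bot [302. 310.] [299. 339.] base-top [317. 297.] [314. 327.]
35 Cz 0.006 Dz 0.052 base-bot [301. 309.] [298. 338.] base-top [318. 297.] [315. 327.]
40 Cz 0.004 Dz 0.047 base-bot [301. 308.] [297. 337.] base-top [320. 298.] [317. 327.]
50 Cz 0.002 Dz 0.038 base-bot [300. 307.] [296. 335.] base-top [322. 298.] [320. 327.]
60 Cz 0.002 Dz 0.03 base-bot [299. 305.] [295. 334.] base-top [325. 299.] [323. 328.]
70 Cz 0.003 Dz 0.022 base-bot [299. 303.] [295. 332.] base-top [328. 300.] [325. 329.]
80 Cz 0.006 Dz 0.016 base-bot [300. 302.] [296. 331.] base-top [330. 301.] [328. 330.]
90 Cz 0.011 Dz 0.011 base-bot [301. 300.] [297. 329.] base-top [332. 302.] [330. 331.]
```

View pics/wrist1.png

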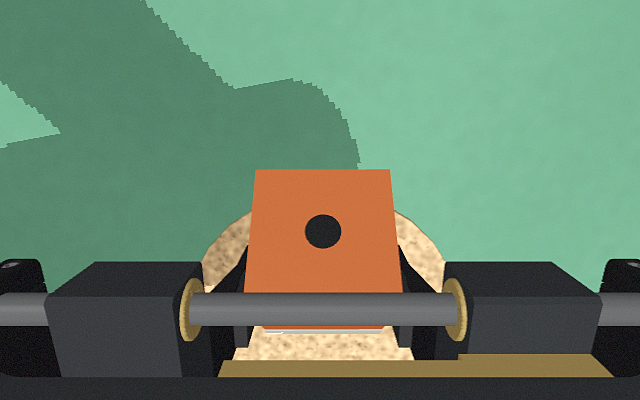

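```bash
cat > fit.py <<'E'
from h import *
from scipy.optimize import least_squares
def fit(obs):
    s=sense();Rm=np.array(s['ee_rot']);P=np.array(s['tcp_pos'])+[0,0,.019];u=-Rm[:,0];v=Rm[:,1];z=np.array([0,0,1.]);c=optics.get_calibration('wrist')
    # local base-face points (n,lat): top-left in picture is the n=-28 edge
    def pts(x):
        f=x[2];a=np.cos(f)*u-np.sin(f)*z;n=np.sin(f)*u+np.cos(f)*z;O=P+x[0]*u+x[1]*z
        return O,a,np.array([proj('wrist',O+j*n+(k+x[3])*v,c) for j,k in((-.028,-.028),(-.028,.028),(.028,0),(0,0))])
    def res(x):
        q=pts(x)[2]; q[:2]=q[np.argsort(q[:2,0])]; return (q-obs).ravel()
    for f0 in(.5,1.2):
        r=least_squares(res,[-.02,.02,f0,0]);O,a,_=pts(r.x)
        print('phi',np.degrees(r.x[2]).round(1),'base rel P',r.x.round(4),'cost',round(r.cost,1),'base O',O.round(4),'mouth centre',(O+.066*a).round(4))
E
python3 - <<'E'
from fit import *
fit(np.array([(257,170),(389,170),(323,328),(323,231.5)]))
E
```

```text
phi 47.5 base rel P [-3.200e-02  2.430e-02  8.295e-01  2.000e-04] cost 89.7 base O [ 0.4678 -0.1745  0.0837] mouth centre [ 0.511  -0.1855  0.0351]
phi 47.5 base rel P [-3.200e-02  2.430e-02  8.295e-01  2.000e-04] cost 89.7 base O [ 0.4678 -0.1745  0.0837] mouth centre [ 0.511  -0.1855  0.0351]
```

The wrist view shows the base facing up and back, with the dot at (323,231). The fit gives about 47° of turn, and the pot has slid in the pads so that they are now near its middle. Pressing the rim onto the mat while moving forward should finish the turn.

```bash
python3 -m pendant '[[[0,0,0.04,0],[0,0,0.08,0],[0,0,0.11,0],[0,0,0.11,0]]]' 1
python3 -m pendant '[[[-0.04,0,0.02,0],[-0.08,0,0.03,0],[-0.12,0,0.05,0],[-0.12,0,0.05,0]]]' 1
python3 -m pendant '[[[-0.04,0,0.02,0],[-0.08,0,0.04,0],[-0.12,0,0.06,0],[-0.12,0,0.06,0]]]' 1
python3 - <<'E'
from h import *
snap('wrist','wrist2.png')
im=cv2.imread('pics/wrist2.png');R,G,B=[im[...,i].astype(int) for i in(2,1,0)]
m=(R>140)&(G<130)&(B<90)&(R>1.6*G)
ys,xs=np.nonzero(m); 
for y in range(ys.min(),ys.max()+1,12):
    if (ys==y).any(): print(y,xs[ys==y].min(),xs[ys==y].max())
d=(im.max(2)<45);d[:, :280]=0;d[:,370:]=0;d[270:]=0;yy,xx=np.nonzero(d);print('dot',xx.mean(),yy.mean(),len(xx),ys.max())
E
```

```text
time_s: 12.8
tcp_pos: [0.5035, -0.1835, 0.0356]
ee_rot: [[-0.97, 0.243, 0.011], [0.243, 0.97, -0.004], [-0.011, -0.001, -1.0]]
wrist_force: [-2.9, 0.6, 29.3]
gripper_width: 0.638
gripper_force: 30.0
time_s: 13.2
tcp_pos: [0.5133, -0.186, 0.0291]
ee_rot: [[-0.97, 0.244, 0.006], [0.244, 0.97, -0.002], [-0.007, -0.001, -1.0]]
wrist_force: [-2.6, 0.7, 23.0]
gripper_width: 0.644
gripper_force: 30.0
time_s: 13.6
tcp_pos: [0.5232, -0.1886, 0.0215]
ee_rot: [[-0.97, 0.245, 0.002], [0.245, 0.97, -0.001], [-0.003, -0.001, -1.0]]
wrist_force: [-2.3, 2.1, 15.1]
gripper_width: 0.643
gripper_force: 30.0
180 255 302
192 274 407
204 263 407
216 300 407
228 300 407
240 250 408
252 253 408
264 240 408
276 237 409
288 236 409
336 236 410
348 235 410
dot 327.1904761904762 258.4642857142857 84 353
```

View pics/wrist2.png

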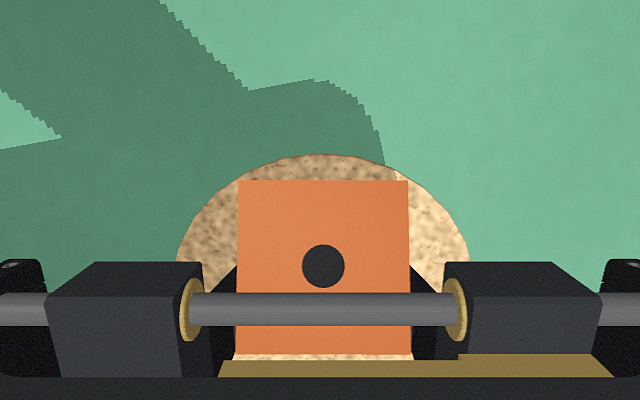

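```bash
python3 - <<'E'
from fit import *
fit(np.array([(239,180),(408,180),(324,355),(323,266)])); st()
T=np.array(optics.get_calibration('wrist')['camera_from_world']);print(T[2,:3].round(3))
E
```

```text
phi 68.1 base rel P [-2.790e-02  3.730e-02  1.189e+00  5.000e-04] cost 0.4 base O [ 0.4961 -0.1817  0.0778] mouth centre [ 0.52   -0.1878  0.0166]
phi 68.1 base rel P [-2.790e-02  3.730e-02  1.189e+00  5.000e-04] cost 0.4 base O [ 0.4961 -0.1817  0.0778] mouth centre [ 0.52   -0.1878  0.0166]
13.65 [ 0.5232 -0.1886  0.0216] [[-0.97, 0.245, 0.003], [0.245, 0.97, -0.001], [-0.003, -0.001, -1.0]] [-2.8  1.8 16. ] 0.644 30.0
[ 0.283 -0.073 -0.956]
```

```bash
python3 -m pendant '[[[-0.05,0,0.02,0],[-0.10,0,0.04,0],[-0.15,0,0.05,0],[-0.20,0,0.05,0],[-0.25,0,0.05,0],[-0.30,0,0.05,0],[-0.30,0,0.05,0]]]' 1
python3 -m pendant '[[[0,0,0,0],[0,0,0,0],[0,0,0,0],[0,0,0,0],[0,0,0,0],[0,0,0,0]]]' 0
python3 - <<'E'
from h import *
snap('wrist','wrist3.png')
E
```

```text
time_s: 14.35
tcp_pos: [0.5472, -0.1956, 0.014]
ee_rot: [[-0.969, 0.247, -0.009], [0.247, 0.969, 0.0], [0.008, -0.002, -1.0]]
wrist_force: [-6.8, 0.6, 9.8]
gripper_width: 0.642
gripper_force: 30.0
time_s: 14.95
tcp_pos: [0.551, -0.1957, 0.0135]
ee_rot: [[-0.969, 0.247, 0.0], [0.247, 0.969, -0.0], [-0.0, -0.0, -1.0]]
wrist_force: [0.5, -0.5, 0.1]
gripper_width: 0.99
gripper_force: 0.0
```

View pics/wrist3.png

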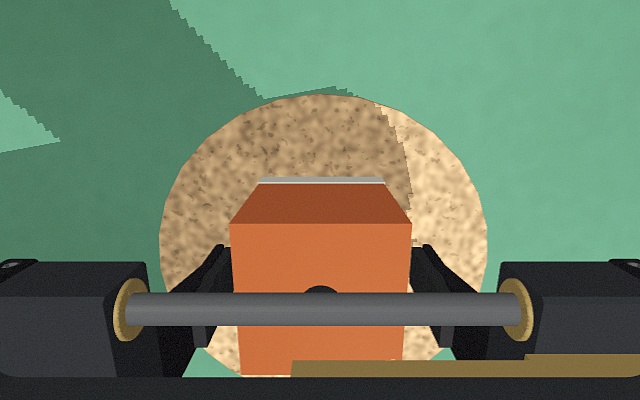

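The pot is standing mouth down, base up, with its edge from (230,222) to (412,222) and its far edge at row 376. Both fingers are clear of it. Next I'll check its position and whether it stands flat.

```bash
python3 - <<'E'
from h import *
A=[ray('wrist',u,v,.072) for u,v in((230,222),(412,222),(241,376))]
B=[ray('wrist',u,v,.006) for u,v in((259,180),(384,180))]
print(np.round(A,4),np.round(B,4)); u=-np.array(sense()['ee_rot'])[:,0]
e=np.linalg.norm(A[0]-A[1]);c=(A[0]+A[1])/2+.028*u
print('edge',e,'depth',(A[2]-A[0])@u,'mouth edge',np.linalg.norm(B[0]-B[1]),'base/mouth rear offset',((A[0]+A[1])/2-(B[0]+B[1])/2)@u,'centre',c,'from mat',np.linalg.norm(c[:2]-[.553,-.1957]))
E
```

```text
[[ 0.5018 -0.2122  0.072 ]
 [ 0.5155 -0.1583  0.072 ]
 [ 0.5573 -0.2267  0.072 ]] [[ 0.503  -0.2151  0.006 ]
 [ 0.5178 -0.1566  0.006 ]]
edge 0.05560938069156921 depth 0.05734975305745164 mouth edge 0.06028180648821918 base/mouth rear offset -0.0018162143435251985 centre [ 0.5357626  -0.19219211  0.07199999] from mat 0.017590712893552785
```

The pot stands flat, its sizes check out, and it is 18 mm from the mat's centre with a limit of 45 mm. I'll raise the gripper straight up and check.

```bash
python3 -m pendant '[[[0,0,-0.1,0],[0,0,-0.3,0],[0,0,-0.5,0],[0,0,-0.7,0],[0,0,-0.9,0],[0,0,-0.9,0]]]' 0 >/dev/null
python3 -m pendant '[[[0,0,-0.3,0],[0,0,-0.6,0],[0,0,-0.8,0],[0,0,-0.8,0],[0,0,-0.8,0]]]' 0
python3 - <<'E'
from h import *
snap('side','side7.png',(180,150,480,400),2.6)
E
```

```text
time_s: 16.1
tcp_pos: [0.5504, -0.1955, 0.1831]
ee_rot: [[-0.969, 0.247, -0.0], [0.247, 0.969, 0.001], [0.001, 0.001, -1.0]]
wrist_force: [-0.3, -0.4, -1.5]
gripper_width: 1.0
gripper_force: 0.0
```

View pics/side7.png

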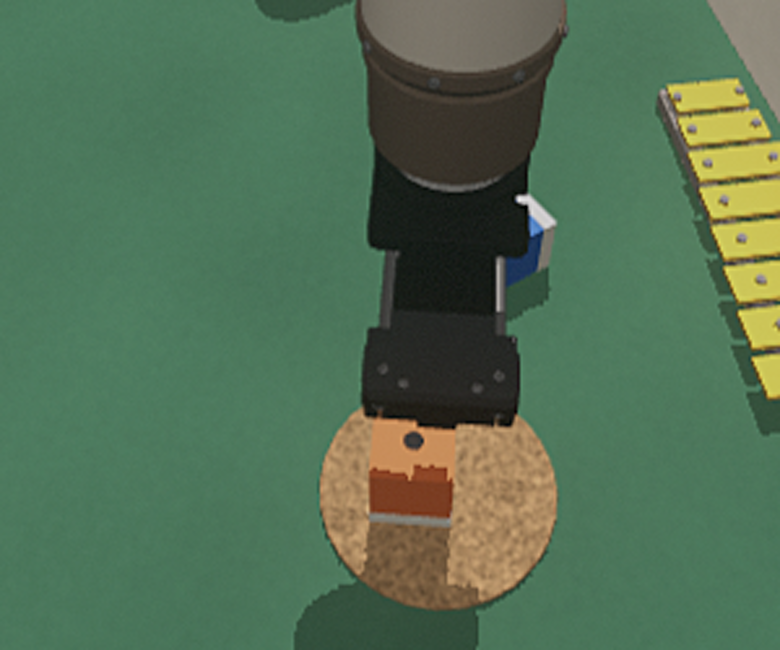

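The pot stands mouth down on the mat, with the black dot on top at (413,440) and the white band at the bottom at (410,520). The gripper is clear above it and the blue pot looks undisturbed.

```bash
python3 -c "
from station import r
print(r.finish_job())"
```

```text
the job is handed in; nothing more can be done
None
```

The orange pot stands mouth down on the cork mat, let go, about 18 mm from the mat's centre (limit 45 mm), and the job is handed in at about 16 s of the 42 s; the arm never went near the blue pot or the piggy bank, though I did not re-measure them, and the hand-in gave no verdict.

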